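Scrape the old rubber feet off the radio bench tray into the cup

ROBOT

A 7-joint arm with a two-finger parallel gripper is mounted at the origin on the work surface. World frame = base frame: x ahead of the robot, y to its left, z up, the work surface at z = 0. Lengths are in m, angles in degrees, forces in N, time in s.
With the tool pointing down it reaches from about 0.35 to 0.9 m from the base axis. Payload 19.9 kg.
Tool frame: the origin (TCP) lies midway between the tips of the shut fingers; the grasp point (between the pads) lies 19 mm behind it (bot.tcp_to_grasp is the distance from the TCP to the grasp point, in m); z points along the fingers, x is the direction in which the jaws open and shut, and the axes are right-handed (so a half turn about z gives the same grasp; the last joint's range is limited). The gripper opens to 85 mm and grips with 20 to 120 N. Pads are 22 mm wide; open, the fingers measure 114 mm over their backs; the gripper's body (76 mm by 85 mm) begins 54 mm behind the grasp point. The pads swing forward as they close: fully open they stand 13 mm farther back than shut.
Start: joints at [-78.81, 23.915, -0.59, 92.452, 0.269, 63.638, -3.037], TCP at [0.147, 0.608, 0.231] pointing down, gripper open.
Joint ranges: [-161.28, 161.28], [-22.2, 115.67], [-73.04, 71.86], [3.21, 147.25], [-68.34, 248.33], [10.77, 114.83], [-161.83, 161.83]. Speed limits (degrees/s): [108.29, 108.29, 136.94, 136.94, 172.46, 172.46, 172.46].

INTERFACE

Orientations are given as [roll, pitch, yaw] about the fixed x, y, z axes, in that order (R = Rz(yaw) Ry(pitch) Rx(roll)).
In Python, from workcell import bot gives the robot as it stands.
- The arm moves only by the tool servo_tool, never from a script. Its argument "plan" is one flat list of numbers, 5 for each row, row after row: the shift along the world's x, y, z in cm, then the turn about the world's z in degrees, then the finger opening in cm, from 0 to 8.54. In form: [dx, dy, dz, spin, hand, dx, dy, dz, spin, hand, ...]. A call has 1 to 20 rows; each row is the pose to reach, as a shift and turn from the pose measured when the call began; what a row does not reach only later rows make up. A row lasts 1/10 s, in which the tool goes at most 50 mm and 8.59 degrees, less where a joint would pass 70% of its speed; a pose out of reach is approached as far as the arm can. A call with a gripper value outside its range is refused whole. The fingers move at their own pace and stop on an object; the grip force is fixed at half the most. Time passes only in rows, so rows that repeat a pose let the fingers close. It gives the time, the measured TCP pose, the force and the opening at its end, in the units of the state.
- bot.get_obs(): the state, without advancing time (a new reading comes with each control period).
- bot.snapshot(name): name is "scene" or "side" or "wrist"; returns (picture, depth): 400x640x3 uint8, blue, green, red; 400x640 float32, m along the optical axis (not along the pixel's ray), 0 where there is no reading.
- bot.camera_params(name): a dict with "intrinsics" (3x3 intrinsics, pixels), "origin" and "attitude" of the camera in the world. Camera axes: x right, y down, z forward; pixel columns grow to the right and rows downward; lengths in m; the calibration is good to about 2 mm. A picture is of the moment at which its call begins: read the wrist's pose just before it. camera_params takes no time and is no camera call; for the wrist camera it gives the pose at the moment of the call.
- bot.finish_job(): hands the job in, once; it reports no verdict.
The state is a dict: "clock": time; "joint_positions": joint angles; "qd": joint speeds; "tau": joint torques, N m; "eef_pos": TCP position; "ee_rot": TCP orientation; "contact_force": force on the tool from outside, world axes, zero at the start; "torque": the same for the moment, N m; "finger_gap": finger opening in m.
Only numpy, scipy, OpenCV 4.12 (cv2) and the standard library are available. Lean on these libraries where they do the work, as an engineer would, in place of code of your own. Each camera call takes 0.05 s, during which the arm holds its last target. There are 200 camera calls.

TASK

Two old rubber feet are still sticking in the metal tray that its stand holds tilted above a steel cup. Take the wide scraper (not the narrow one) from its wooden stand and, with its blade, sweep both feet down the tray and over its open lower edge into the cup, without touching them with the fingers or pushing the cup away or tipping it. Then hang the scraper back upright in the same stand.

Things in the scene. Friction and masses are not known exactly. Their poses are not given: they have to be found in the camera images.
- tray: Aluminium tray, fixed, held tilted on steel legs. Floor 180 mm long, 96 mm wide inside, sloping down 0.35 rad (20 deg) to the open lower edge, roughly away from the robot. Origin: middle of that edge on the floor's surface, 70 mm above the desk; x points downhill along the floor, y across, z out of it. Side walls and upper end wall (outer face at x = -180): 6 mm thick, 18 mm high above the floor.
- scraper: Wide scraper, hanging upright in a wooden stand. Origin: middle of the blade's lower edge (10 mm above the desk at first), z up along the handle. Blade 4 (x) by 70 (y) mm, z = 0 to 50; grey shoulder 44 (x) by 70 (y) mm, z = 50 to 62; square black handle 24 by 24 mm, z = 62 to 126, on the z axis. 0.12 to 0.2 kg. It rests by its shoulder on the stand's top.
- stand_a: Wooden stand of the wide scraper, fixed, left or right of the tray. Origin: centre of its underside; the scraper starts centred in it with the same axes. 44 (x) by 104 (y) mm, 60 mm high; slot 20 (x) by 92 (y) mm, open above, right through. An identical stand across the tray holds a narrow tool with a 30 mm shoulder and thin round handle: not for this job.
- cup: Loose round steel cup, 112 mm across the rim, 60 mm high, 3 mm wall, 0.25 kg, upright on the desk under the tray's open edge. Origin: centre of its underside, which lies 31 to 43 mm (level) beyond the tray's edge. The rim passes about 7 mm under the tray.
- pad_a: Old black rubber foot, a block 17 by 17 by 9 mm, 15 g, flat on the tray floor, 95 to 115 mm up from the open edge and at most 15 mm off the tray's middle line. Friction keeps it from sliding down by itself. Origin: centre of its underside.
- pad_b: A second, identical rubber foot, 55 to 80 mm up from the open edge and at most 15 mm off the tray's middle line. Origin: centre of its underside.
Mind the look-alikes: they are no part of the job. Leave any blue or green look-alike of the cup alone. Leave any blue or orange look-alike of the scraper alone.

How it is judged (in metres and radians):
On the way, in this order (a step that is already met when the one before it is completed fails the run):
1. the wide scraper's blade edge is down in the tray, less than 9 mm above its floor (z of scraper in the frame of tray between -0.005 and 0.009 m and x of scraper in the frame of tray between -0.18 and 0 m and y of scraper in the frame of tray between -0.048 and 0.048 m), for 0.1 s.
2. both rubber feet are in the cup (horizontal distance between each of pad_a, pad_b and cup below 0.054 m and height (world z) of each of pad_a, pad_b below 0.055 m), for 0.2 s.
At the end, for the whole second after the job is handed in: Both rubber feet lie at rest inside the cup; the cup stands upright (within 10 degrees) and within 30 mm of where it was; the wide scraper is released and hangs upright (within 10 degrees) in its own stand, within 20 mm of where it started (all of step 2 and angle between each of cup, scraper's own z axis and vertical below 0.17 rad and distance of cup from where it was at the start of the episode below 0.03 m and distance of scraper from where it was at the start of the episode below 0.02 m and linear speed of each of scraper, pad_a, pad_b below 0.03 m/s); the robot touches nothing.
It fails at once if the fingers touch a rubber foot (contact force between the fingers and pad_a above 0.3 N or contact force between the fingers and pad_b above 0.3 N).
It fails at once if the cup is tipped or pushed more than 30 mm away (angle between cup's own z axis and vertical above 0.35 rad or distance of cup from where it was at the start of the episode above 0.03 m).
It also fails if it takes over 51 s, if anything falls off the work surface, if the arm or the gripper's body presses on something with over 40 N, if the wrist force passes 120 N, or if a joint passes its speed limit or range.

## Working session

There is one attempt and no reset: what is moved stays moved. The work goes in short steps, Python scripts to look and compute and a tool call to move; the robot and the scene stay as the last step left them, time stands still between calls to the robot, and variables do not carry over. Pictures are saved under pics/ and viewed, about 8 in all and at most 12, crops included, and the job is handed in when it is done.

Besides the shell and the picture viewer there is one more tool, called after "Emit:" by a JSON object that holds its "method" and its "body", one argument or row to a line. servo_tool: Moves the arm, as the interface text tells. Its arguments: {"type":"object","properties":{"plan":{"type":"array"}},"required":["plan"]}

```bash
mkdir -p pics
cat > h.py <<'E'
import numpy as np,cv2
from workcell import bot
def cam(n):
    p=bot.camera_params(n);return np.array(p["intrinsics"]),np.array(p["origin"]),p["attitude"]
E
python3 - <<'E'
from h import *
for n in("scene","side","wrist"):
    print(n,bot.camera_params(n)); im,d=bot.snapshot(n); cv2.imwrite(f"pics/{n}0.png",im); np.savez(f"pics/{n}0.npz",im=im,d=d)
print(bot.get_obs(),bot.tcp_to_grasp)
E
```

```text
scene {'intrinsics': array([[449.789033  ,   0.        , 313.48490475],
       [  0.        , 449.789033  , 197.92317823],
       [  0.        ,   0.        ,   1.        ]]), 'origin': array([1.08578127, 0.64159703, 0.60037274]), 'attitude': array([-122.2299473 ,   -0.51808864,  141.3271703 ])}
side {'intrinsics': array([[379.23800231,   0.        , 311.94534422],
       [  0.        , 379.23800231, 195.67927852],
       [  0.        ,   0.        ,   1.        ]]), 'origin': array([ 0.39050357, -0.49860411,  0.59883795]), 'attitude': array([-132.72354436,   -0.65994376,  -18.3625357 ])}
wrist {'intrinsics': array([[326.37302041,   0.        , 320.49950396],
       [  0.        , 326.37302041, 198.47020241],
       [  0.        ,   0.        ,   1.        ]]), 'origin': array([0.07876097, 0.62417681, 0.37378199]), 'attitude': array([1.63903237e+02, 8.89550889e-02, 7.63886243e+01])}
{'clock': 0.15, 'joint_positions': array([-78.80994594,  23.94028388,  -0.5896574 ,  92.47654407,
         0.26962251,  63.63734212,  -3.0340204 ]), 'qd': array([-0.01040149, -0.03123005,  0.01453383, -0.18037739, -0.06676411,
       -0.06475912,  0.02609336]), 'tau': array([ 1.75461978e-04, -8.64743543e+01,  6.78303391e-01, -4.35052013e+01,
        1.89347786e-02,  5.88273659e-03, -5.73808188e-05]), 'eef_pos': array([0.14657722, 0.60730656, 0.23081069]), 'ee_rot': array([1.79995007e+02, 5.26060834e-02, 7.64348034e+01]), 'contact_force': array([-0.69444854, -0.40831867,  0.10034779]), 'torque': array([ 0.00157456, -0.06001577,  0.01578547]), 'finger_gap': 0.08556447325219092} 0.0187
```

View pics/scene0.png

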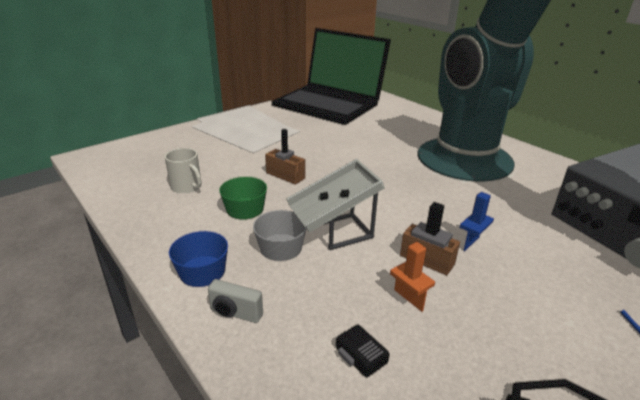

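View pics/side0.png

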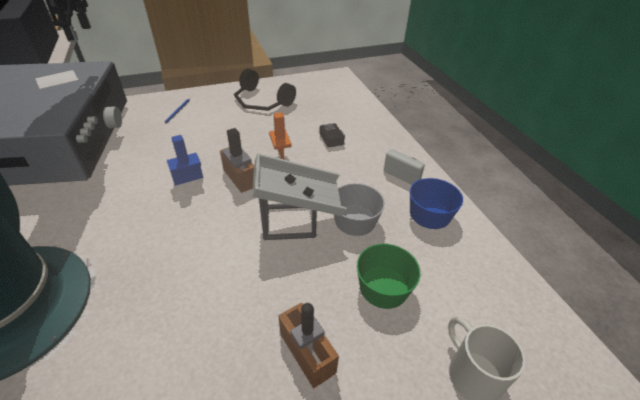

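```bash
cat >> h.py <<'E'
from scipy.spatial.transform import Rotation as Ro
def Rm(p): return Ro.from_euler('xyz',p["attitude"],degrees=True).as_matrix()
def cloud(d,p):
    K=p["intrinsics"];v,u=np.mgrid[:d.shape[0],:d.shape[1]]
    c=np.stack([(u-K[0,2])/K[0,0]*d,(v-K[1,2])/K[1,1]*d,d],-1)
    w=c@Rm(p).T+p["origin"]; w[d==0]=np.nan; return w
def ray(p,uv):
    K=p["intrinsics"];return Rm(p)@np.array([(uv[0]-K[0,2])/K[0,0],(uv[1]-K[1,2])/K[1,1],1.])
def onplane(p,uv,z):
    r=ray(p,uv);return p["origin"]+r*(z-p["origin"][2])/r[2]
def tri(pa,a,pb,b):
    ra,rb=ray(pa,a),ray(pb,b);A=np.stack([ra,-rb],1)
    t=np.linalg.lstsq(A,pb["origin"]-pa["origin"],rcond=None)[0]
    qa=pa["origin"]+ra*t[0];qb=pb["origin"]+rb*t[1];return (qa+qb)/2,np.linalg.norm(qa-qb)
E
python3 - <<'E'
from h import *
P={n:bot.camera_params(n) for n in("scene","side")}
for n in P:
    f=np.load(f"pics/{n}0.npz");im,d=f["im"],f["d"];W=cloud(d,P[n])
    np.save(f"pics/W{n}.npy",W)
    hsv=cv2.cvtColor(im,cv2.COLOR_BGR2HSV)
    box={"scene":(395,195,470,275),"side":(215,120,262,195)}[n]
    x0,y0,x1,y1=box
    w=W[y0:y1,x0:x1];h=hsv[y0:y1,x0:x1]
    for nm,m in(("black",(h[...,2]<45)&(w[...,2]>.07)),("grey",(h[...,1]<60)&(h[...,2]<140)&(w[...,2]>.05)),("brown",(h[...,1]>90)&(h[...,0]<18)&(w[...,2]>.02))):
        q=w[m]; print(n,nm,len(q),np.nanmin(q,0).round(3),np.nanmax(q,0).round(3),np.nanmedian(q,0).round(3))
        if nm=="brown":
            t=q[(q[:,2]>.054)&(q[:,2]<.066)];r=cv2.minAreaRect((t[:,:2]*1000).astype(np.float32));print("stand top rect",len(t),r)
    print([(uv,W[uv[1],uv[0]].round(3)) for uv in ({"scene":[(324,196),(345,193),(280,222),(437,207)],"side":[(290,179),(308,192),(358,195),(233,132)]}[n])])
    # tray points: bright low-sat, in tilted height
    h=hsv;m=(h[...,1]<50)&(W[...,2]>.065)&(W[...,2]<.17)
    b={"scene":(285,155,386,240),"side":(252,152,348,216)}[n]
    mm=np.zeros_like(m);mm[b[1]:b[3],b[0]:b[2]]=1;q=W[m&mm]
    print("tray",len(q),np.nanmin(q,0).round(3),np.nanmax(q,0).round(3))
E
python3 - <<'E'
import cv2,numpy as np
a=cv2.imread('pics/scene0.png')[150:290,270:480];b=cv2.imread('pics/side0.png')[110:250,200:410]
cv2.imwrite('pics/crop.png',np.vstack([cv2.resize(a,None,fx=2.1*1.0,fy=2.1),cv2.resize(b,None,fx=2.1,fy=2.1)]))
a=cv2.resize(a,(800//2*1,267));
E
python3 - <<'E'
import cv2,numpy as np
a=cv2.imread('pics/scene0.png')[155:255,280:390];b=cv2.imread('pics/side0.png')[145:245,245:390]
cv2.imwrite('pics/crop.png',np.hstack([cv2.resize(a,(345,314)),cv2.resize(b,(455,314))]))
E
```

```text
scene black 374 [0.448 0.223 0.076] [0.469 0.246 0.138] [0.462 0.237 0.11 ]
scene grey 903 [0.328 0.178 0.051] [0.487 0.271 0.138] [0.462 0.239 0.074]
scene brown 1523 [0.421 0.182 0.02 ] [0.591 0.298 0.129] [0.483 0.275 0.06 ]
stand top rect 405 ((512.1770629882812, 250.85470581054688), (160.44674682617188, 102.79801177978516), 16.833093643188477)
[((324, 196), array([0.568, 0.037, 0.104])), ((345, 193), array([0.539, 0.069, 0.115])), ((280, 222), array([ 0.639, -0.025,  0.033])), ((437, 207), array([0.459, 0.237, 0.136]))]
tray 3660 [ 0.456 -0.221  0.065] [0.646 0.119 0.15 ]Traceback (most recent call last):
  File "<stdin>", line 11, in <module>
    res = np.fmin.reduce(a, axis=axis, out=out, **kwargs)
ValueError: zero-size array to reduction operation fmin which has no identity
```

View pics/crop.png

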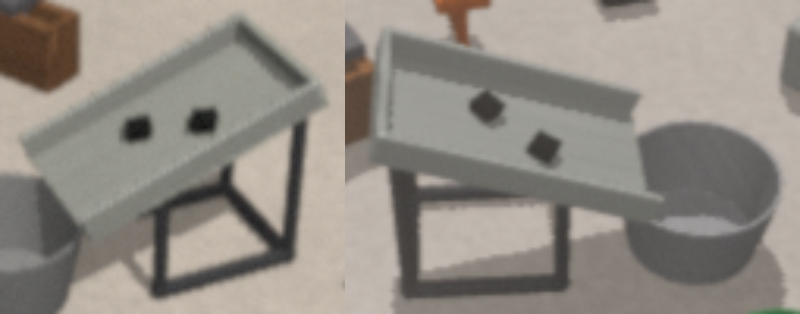

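Run:
```python
from h import *
P={n:bot.camera_params(n) for n in("scene","side")}
for n in P:
    f=np.load(f"pics/{n}0.npz");im,d=f["im"],f["d"];W=cloud(d,P[n])
    hsv=cv2.cvtColor(im,cv2.COLOR_BGR2HSV)
    near=np.hypot(W[...,0]-.46,W[...,1]-.237)<.065
    def rect(m,nm):
        q=W[m]; r=cv2.minAreaRect((q[:,:2]*1000).astype(np.float32)); print(n,nm,len(q),np.round(r[0],1),np.round(r[1],1),round(r[2],1),"z",np.nanmedian(q[:,2]).round(4))
    S,V=hsv[...,1],hsv[...,2]
    rect(near&(W[...,2]>.128),"handletop"); rect(near&(W[...,2]>.068)&(W[...,2]<.076)&(S<60),"shouldertop")
    rect(near&(S>90)&(W[...,2]>.056)&(W[...,2]<.064),"standtop")
    # tray floor plane: normal expected tilt 20deg
    reg=(np.hypot(W[...,0]-.55,W[...,1]-.05)<.13)&(W[...,2]>.06)&(W[...,2]<.16)&(S<50)&(V>90)
    q=W[reg]; best=0;rng=np.random.default_rng(0)
    for _ in range(500):
        a=q[rng.choice(len(q),3,0)];nn=np.cross(a[1]-a[0],a[2]-a[0]);l=np.linalg.norm(nn)
        if l<1e-5: continue
        nn/=l; nn*=np.sign(nn[2])
        if abs(np.degrees(np.arccos(nn[2]))-20)>4: continue
        inl=abs((q-a[0])@nn)<.0025
        if inl.sum()>best: best=inl.sum();B=inl
    t=q[B];c=t.mean(0);nn=np.linalg.svd(t-c,full_matrices=0)[2][2];nn*=np.sign(nn[2])
    print(n,"plane",best,len(q),c.round(4),nn.round(3),"tilt",np.degrees(np.arccos(nn[2])).round(2),"downhill yaw",np.degrees(np.arctan2(nn[1],nn[0])).round(2))
    r=cv2.minAreaRect((t[:,:2]*1000).astype(np.float32));print(" floor rect",cv2.boxPoints(r).round(0).tolist(),np.round(r[1],1))
    dark=(V<60)&(abs((W-c)@nn-.006)<.009)&(np.hypot(W[...,0]-.55,W[...,1]-.05)<.07)
    k,l,s,cc=cv2.connectedComponentsWithStats(dark.astype(np.uint8))
    for i in range(1,k):
        if s[i,4]>12: m=l==i; print(" pad",s[i,4],cc[i].round(1),np.nanmean(W[m],0).round(4),"h",np.nanmax((W[m]-c)@nn).round(4))
    cup=(abs(W[...,2]-.058)<.004)&(np.hypot(W[...,0]-.645,W[...,1]+.025)<.085)&(S<50)
    if cup.sum()>10:
        e=W[cup][:,:2];A=np.c_[2*e,np.ones(len(e))];s=np.linalg.lstsq(A,(e**2).sum(1),rcond=None)[0];print(" cup",len(e),s[:2].round(4),np.sqrt(s[2]+s[:2]@s[:2]).round(4))
```

```text
scene handletop 126 [452.7 232.1] [24.6 24.3] 20.4 z 0.1357
scene shouldertop 423 [453.8 232.5] [48.1 71. ] 15.4 z 0.0725
scene standtop 251 [455.9 234.2] [ 43.  102.1] 16.8 z 0.0598
scene plane 1880 3397 [0.551  0.0388 0.0993] [ 0.331 -0.081  0.94 ] tilt 19.9 downhill yaw -13.73
 floor rect [[448.0, 18.0], [645.0, -39.0], [676.0, 69.0], [478.0, 125.0]] [111.8 205. ]
 pad 46 [344.1 193.3] [0.5391 0.0668 0.1139] h 0.0109
 pad 43 [323.4 195.9] [0.5661 0.0329 0.1013] h 0.0105
 cup 181 [0.6659 0.0132] 0.0534
side handletop 86 [452.3 230.5] [23.4 24.9] 18.6 z 0.1344
side shouldertop 247 [452.4 230.6] [44.4 71.9] 13.4 z 0.0712
side standtop 71 [453.6 226.9] [42.8 96.5] 14.2 z 0.0589
side plane 2059 3660 [0.5487 0.0517 0.1001] [ 0.332 -0.091  0.939] tilt 20.14 downhill yaw -15.31
 floor rect [[450.0, 14.0], [644.0, -38.0], [672.0, 66.0], [478.0, 118.0]] [108.4 200.8]
 cup 142 [0.6535 0.0097] 0.0582
```

Emit:
{"method": "servo_tool", "body": {
  "plan": [3.5,-4.5,1,0,8.5,7,-9,1.5,0,8.5,10,-13,2,0,8.5,13,-17.5,2,0,8.5,16,-21.5,2,0,8.5,19,-26,2,0,8.5,22,-30,2,0,8.5,25,-34,2,0,8.5,28,-37.5,2,0,8.5,30,-40,2,0,8.5,30,-40,2,0,8.5,30,-40,2,0,8.5]
}}

```text
clock: 1.35
eef_pos: [0.447, 0.2064, 0.2507]
ee_rot: [-180.0, 0.1, 76.3]
contact_force: [-0.9, 0.6, 0.1]
finger_gap: 0.0849
```

Run:
```python
from h import *
p=bot.camera_params("wrist");print(p["origin"],p["attitude"]);im,d=bot.snapshot("wrist");cv2.imwrite("pics/w1.png",im);np.savez("pics/w1.npz",im=im,d=d,o=p["origin"],a=p["attitude"])
```

```text
[0.37926563 0.22342879 0.39371353] [1.63914289e+02 9.84510602e-02 7.62491405e+01]
```

View pics/w1.png

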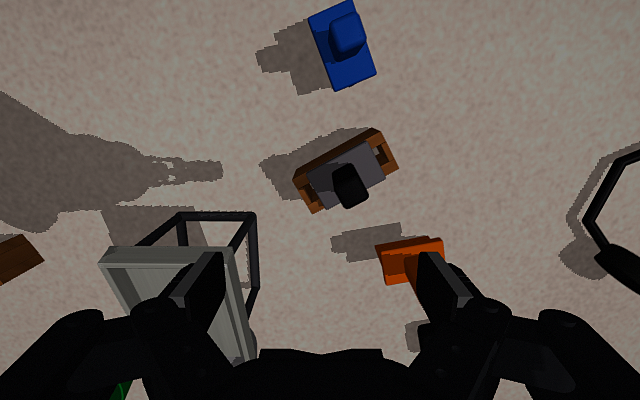

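The wrist view shows the wide scraper's black handle at about (350,188), and the stand's long axis rises to the right. The tray is at bottom left, mostly hidden by the fingers, so I'll take its frame from the fixed cameras.

Run:
```python
from h import *
f=np.load("pics/w1.npz");p=dict(bot.camera_params("wrist"));p["origin"]=f["o"];p["attitude"]=f["a"]
W=cloud(f["d"],p);hsv=cv2.cvtColor(f["im"],cv2.COLOR_BGR2HSV)
near=np.hypot(W[...,0]-.455,W[...,1]-.232)<.06
for nm,m in(("top",near&(W[...,2]>.13)),("shoulder",near&(W[...,2]>.068)&(W[...,2]<.077)),("stand",near&(abs(W[...,2]-.06)<.004)&(hsv[...,1]>90))):
    q=W[m];print(nm,len(q),[np.round(a,1) for a in cv2.minAreaRect((q[:,:2]*1000).astype(np.float32))],np.median(q[:,2]).round(4))
C=[]
for n in("scene","side"):
    g=np.load(f"pics/{n}0.npz");im,d=g["im"],g["d"];W=cloud(d,bot.camera_params(n));hs=cv2.cvtColor(im,cv2.COLOR_BGR2HSV)
    yaw=np.radians(-14.5);R=Ro.from_euler('zy',[-14.5,20.05],degrees=True).as_matrix()
    O=np.array([.634,.0155,.07]);T=(W-O)@R
    ok=(abs(T[...,1])<.08)&(T[...,0]>-.21)&(T[...,0]<.03)&(hs[...,1]<60)
    fl=ok&(abs(T[...,1])<.04)&(T[...,0]>-.16)&(T[...,0]<-.02)&(hs[...,2]>70)&(abs(T[...,2])<.008)
    q=T[fl];co=np.linalg.lstsq(np.c_[q[:,:2],np.ones(len(q))],q[:,2],rcond=None)[0];print(n,"floor z=",co.round(4))
    top=ok&(abs(T[...,2]-.018-co[2])<.0025);q=T[top]
    print(" walltop rect",[np.round(a,1) for a in cv2.minAreaRect((q[:,:2]*1000).astype(np.float32))],len(q),np.percentile(q[:,0],[0,1,99,100]).round(4),np.percentile(q[:,1],[0,1,99,100]).round(4))
    q=T[ok&(abs(T[...,1])<.035)&(abs(T[...,2]-co[2])<.002)];print(" floor xmax",np.percentile(q[:,0],[0,1,99,100]).round(4))
    dk=ok&(hs[...,2]<60)&(abs(T[...,2]-.006)<.009)&(abs(T[...,1])<.03)&(T[...,0]>-.13)&(T[...,0]<-.03)
    k,l,s,cc=cv2.connectedComponentsWithStats(dk.astype(np.uint8))
    for i in range(1,k):
        if s[i,4]>12:print(" pad",s[i,4],np.nanmean(T[l==i],0).round(4))
```

```text
top 32162 [array([449.3, 228.1]), array([107.3,  33.4]), np.float64(70.0)] 0.33
shoulder 2120 [array([452.8, 230.5]), array([44.1, 70. ]), np.float64(15.1)] 0.0724
stand 1012 [array([452.7, 230.5]), array([ 44.2, 103.8]), np.float64(15.4)] 0.0603
scene floor z= [-0.0091  0.0764 -0.0015]
 walltop rect [array([-98. ,   7.5]), array([180. , 108.3]), np.float64(1.6)] 272 [-0.1883 -0.1875 -0.0102 -0.0093] [-0.0489 -0.0477  0.0622  0.063 ]
 floor xmax [-0.1821 -0.1806 -0.0094 -0.0081]
 pad 41 [-0.1136  0.0228  0.0088]
 pad 41 [-0.0764 -0.0019  0.0061]
side floor z= [-0.0122  0.0768 -0.003 ]
 walltop rect [array([-97.5,   3.1]), array([180.2, 106.5]), np.float64(0.8)] 298 [-0.1881 -0.1877 -0.0113 -0.0081] [-0.0511 -0.05    0.0571  0.0575]
 floor xmax [-0.1875 -0.1767 -0.0093 -0.0073]
```

```bash
cat > tr.py <<'E'
from h import *
import sys
def run(yaw,O):
  for n in("scene","side"):
    g=np.load(f"pics/{n}0.npz");im,d=g["im"],g["d"];W=cloud(d,bot.camera_params(n));hs=cv2.cvtColor(im,cv2.COLOR_BGR2HSV)
    R=Ro.from_euler('ZY',[yaw,20.05],degrees=True).as_matrix()
    T=(W-np.array(O))@R
    ok=(abs(T[...,1])<.08)&(T[...,0]>-.21)&(T[...,0]<.03)&(hs[...,1]<60)
    fl=ok&(abs(T[...,1])<.04)&(T[...,0]>-.16)&(T[...,0]<-.02)&(hs[...,2]>70)&(abs(T[...,2])<.008)
    q=T[fl];co=np.linalg.lstsq(np.c_[q[:,:2],np.ones(len(q))],q[:,2],rcond=None)[0];print(n,"floor z=",co.round(4))
    top=ok&(abs(T[...,2]-.018-co[2])<.0025);q=T[top]
    print(" walltop rect",[np.round(a,1) for a in cv2.minAreaRect((q[:,:2]*1000).astype(np.float32))],len(q))
    q=T[ok&(abs(T[...,1])<.035)&(abs(T[...,2]-co[2])<.002)];print(" floor x",np.percentile(q[:,0],[0,1,99,100]).round(4))
    dk=ok&(hs[...,2]<75)&(abs(T[...,2]-.006)<.009)&(abs(T[...,1])<.03)&(T[...,0]>-.13)&(T[...,0]<-.03)
    k,l,s,cc=cv2.connectedComponentsWithStats(dk.astype(np.uint8))
    for i in range(1,k):
        if s[i,4]>8:print(" pad",s[i,4],np.nanmean(T[l==i],0).round(4),cc[i].round(1))
E
python3 -c "
from tr import *
run(-14.5,[.634,.0155,.07])"
```

```text
scene floor z= [ 0.0011 -0.0178 -0.0014]
 walltop rect [array([-98.3,   8.3]), array([178.9, 111.7]), np.float64(0.1)] 474
 floor x [-0.1828 -0.1813 -0.0093 -0.0078]
 pad 43 [-0.1136  0.0238  0.0056] [343.7 192.7]
 pad 48 [-0.0767 -0.0009  0.0052] [323.4 195.7]
side floor z= [-0.0025 -0.0023 -0.0031]
 walltop rect [array([-97.5,   7.7]), array([179.6, 110.7]), np.float64(0.3)] 579
 floor x [-0.1875 -0.1769 -0.0094 -0.0072]
 pad 52 [-0.115   0.0171  0.0041] [289.8 178.8]
 pad 52 [-0.0781 -0.0092  0.0041] [308.  191.8]
```

Emit:
{"method": "servo_tool", "body": {
  "plan": [0.2,0.8,-1,7.5,8.5,0.4,1.6,-2,15,8.5,0.5,2.4,-3,22,8.5,0.58,2.41,-5,28.9,8.5,0.58,2.41,-8,28.9,8.5,0.58,2.41,-9,28.9,8.5,0.58,2.41,-9,28.9,8.5]
}}

```text
clock: 2.1
eef_pos: [0.451, 0.232, 0.1597]
ee_rot: [-179.8, 0.1, 105.4]
contact_force: [-0.0, 0.0, 0.2]
finger_gap: 0.0847
```

Emit:
{"method": "servo_tool", "body": {
  "plan": [0.18,-0.15,-3,-0.2,8.5,0.18,-0.15,-6,-0.2,8.5,0.18,-0.15,-7.2,-0.2,8.5,0.18,-0.15,-7.2,-0.2,8.5,0.18,-0.15,-7.2,-0.2,4,0.18,-0.15,-7.2,-0.2,1.5,0.18,-0.15,-7.2,-0.2,1.5,0.18,-0.15,-7.2,-0.2,1.5,0.18,-0.15,-7.2,-0.2,1.5,0.18,-0.15,-7.2,-0.2,1.5,0.18,-0.15,-7.2,-0.2,1.5]
}}

```text
clock: 3.2
eef_pos: [0.4531, 0.2307, 0.0884]
ee_rot: [-179.9, 0.1, 105.2]
contact_force: [-2.8, -1.6, 10.4]
finger_gap: 0.0236
```

Emit:
{"method": "servo_tool", "body": {
  "plan": [0,0,2,0,1.5,0,0,5,0,1.5,0,0,9,0,1.5,0,0,12.5,0,1.5,0,0,15,0,1.5,0.7,-3,15.5,-5,1.5,1.6,-6.5,15.5,-11,1.5,2.6,-10,15.5,-18,1.5,3.5,-13.5,15.5,-24,1.5,4.1,-16,15.5,-28,1.5,4.36,-17.2,15,-29.5,1.5,4.36,-17.2,14,-29.5,1.5,4.36,-17.2,14,-29.5,1.5,4.36,-17.2,14,-29.5,1.5]
}}

```text
clock: 4.6
eef_pos: [0.4963, 0.06, 0.228]
ee_rot: [-179.8, 0.1, 75.8]
contact_force: [-1.2, -0.4, -1.4]
finger_gap: 0.0232
```

Run:
```python
from h import *
o=bot.get_obs();print(o["eef_pos"].round(4),o["ee_rot"].round(1),o["contact_force"].round(1),o["finger_gap"])
a=bot.snapshot("scene");b=bot.snapshot("side")
np.savez("pics/s1.npz",a=a[0],ad=a[1],b=b[0],bd=b[1])
A=cv2.resize(a[0][120:270,260:420],(400,375));B=cv2.resize(b[0][80:230,220:380],(400,375));cv2.imwrite("pics/s1.png",np.hstack([A,B]))
```

```text
[0.4963 0.06   0.228 ] [-1.798e+02  1.000e-01  7.580e+01] [-1.2 -0.4 -1.4] 0.02323077146582972
```

View pics/s1.png

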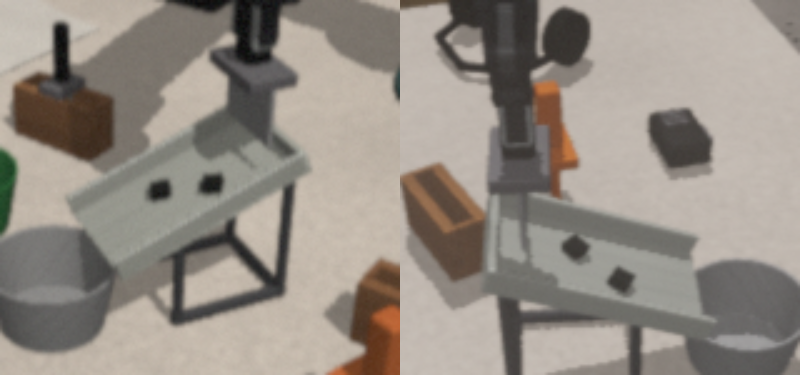

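The picture shows the scraper upright and aligned with the tray, uphill of both feet, with the feet unmoved. I'll lower it and watch the force.

Emit:
{"method": "servo_tool", "body": {
  "plan": [0.05,-0.1,-1,0,1.5,0.05,-0.1,-1.8,0,1.5,0.05,-0.1,-2.2,0,1.5,0.05,-0.1,-2.4,0,1.5,0.05,-0.1,-2.4,0,1.5]
}}

```text
clock: 5.2
eef_pos: [0.497, 0.0586, 0.2042]
ee_rot: [-179.9, 0.1, 75.8]
contact_force: [-0.5, -0.2, -0.5]
finger_gap: 0.0231
```

Run:
```python
from h import *
o=bot.get_obs();t=o["eef_pos"];print(t.round(4),o["contact_force"].round(1))
for n in("scene","side"):
    im,d=bot.snapshot(n);W=cloud(d,bot.camera_params(n));hs=cv2.cvtColor(im,cv2.COLOR_BGR2HSV)
    R=Ro.from_euler('ZY',[-14.3,0],degrees=True).as_matrix();L=(W-t)@R
    m=(abs(L[...,0])<.03)&(abs(L[...,1])<.045)&(L[...,2]<.0)&(L[...,2]>-.1)
    sh=m&(abs(L[...,1])>.018)&(L[...,2]>-.04)&(hs[...,2]>60);q=L[sh];z=np.median(q[:,2][q[:,2]>q[:,2].max()-.004])
    print(n,"shoulder top rel tcp",z.round(4),"(exp -.0164) x",np.percentile(q[:,0],[1,99]).round(3),"y",np.percentile(q[:,1],[1,99]).round(3))
    # blade face front profile: points near blade plane
    b=L[(abs(L[...,0])<.006)&(abs(L[...,1])<.034)&(L[...,2]<-.03)&(L[...,2]>-.1)];print("  blade x by z",[(zz,np.median(b[abs(b[:,2]-zz)<.004][:,0]).round(4)) for zz in(-.04,-.05,-.06,-.07)],"zmin",np.percentile(b[:,2],[0,2]).round(4))
```

```text
[0.497  0.0586 0.2042] [-0.5 -0.2 -0.5]
scene shoulder top rel tcp -0.0157 (exp -.0164) x [-0.022  0.021] y [-0.031  0.038]
  blade x by z [(-0.04, np.float64(0.0002)), (-0.05, np.float64(0.0006)), (-0.06, np.float64(0.0004)), (-0.07, np.float64(0.0005))] zmin [-0.0881 -0.0865]
side shoulder top rel tcp -0.0167 (exp -.0164) x [-0.022  0.021] y [-0.035  0.033]
  blade x by z [(-0.04, np.float64(-0.0001)), (-0.05, np.float64(-0.0009)), (-0.06, np.float64(-0.0013)), (-0.07, np.float64(0.0011))] zmin [-0.0893 -0.0887]
```

Emit:
{"method": "servo_tool", "body": {
  "plan": [0,0,-0.15,0,1.5,0,0,-0.3,0,1.5,0,0,-0.3,0,1.5,0,0,-0.3,0,1.5,0.73,-0.19,-0.57,0,1.5,1.46,-0.37,-0.85,0,1.5,2.18,-0.56,-1.12,0,1.5,2.91,-0.74,-1.4,0,1.5,3.64,-0.93,-1.67,0,1.5,4.37,-1.11,-1.95,0,1.5,5.1,-1.3,-2.22,0,1.5,5.82,-1.48,-2.49,0,1.5,6.55,-1.67,-2.77,0,1.5,7.28,-1.86,-3.04,0,1.5,7.28,-1.86,-3.04,0,1.5]
}}

```text
clock: 6.8
eef_pos: [0.5707, 0.0397, 0.1738]
ee_rot: [-179.9, 0.1, 75.8]
contact_force: [0.4, 0.2, -2.2]
finger_gap: 0.0232
```

Run:
```python
from h import *
o=bot.get_obs();print(o["eef_pos"].round(4),o["ee_rot"].round(1),o["contact_force"].round(1),o["torque"].round(2))
a=bot.snapshot("scene");b=bot.snapshot("side")
A=cv2.resize(a[0][120:270,230:390],(400,375));B=cv2.resize(b[0][100:250,240:400],(400,375));cv2.imwrite("pics/s2.png",np.hstack([A,B]))
```

```text
[0.5707 0.0397 0.1738] [-1.799e+02  1.000e-01  7.580e+01] [ 0.4  0.2 -2.2] [0.01 0.03 0.08]
```

View pics/s2.png

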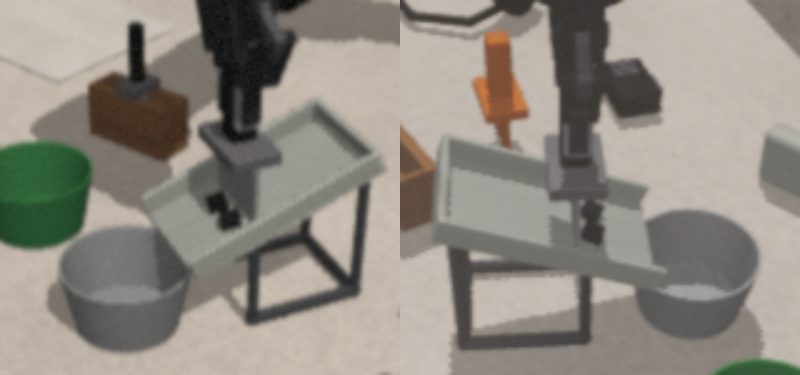

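Both feet are bunched just downhill of the blade, and the wrist force is low. I'll continue over the edge.

Emit:
{"method": "servo_tool", "body": {
  "plan": [0.73,-0.19,-0.27,0,1.5,1.46,-0.37,-0.55,0,1.5,2.18,-0.56,-0.82,0,1.5,2.91,-0.74,-1.1,0,1.5,3.64,-0.93,-1.37,0,1.5,4.37,-1.11,-1.65,0,1.5,5.1,-1.3,-1.92,0,1.5,5.82,-1.48,-2.16,0,1.5,6.5,-1.66,-2.16,0,1.5,7.2,-1.83,-2.16,0,1.5,7.5,-1.9,-2.1,0,1.5,7.5,-1.9,-2.1,0,1.5,7.5,-1.9,-2.1,0,1.5,7.5,-1.9,-2.1,0,1.5]
}}

```text
clock: 8.3
eef_pos: [0.6448, 0.0211, 0.1532]
ee_rot: [-179.9, 0.1, 75.8]
contact_force: [1.3, -0.2, -1.1]
finger_gap: 0.0232
```

Run:
```python
from h import *
o=bot.get_obs();print(o["eef_pos"].round(4),o["ee_rot"].round(1),o["contact_force"].round(1),o["torque"].round(2))
a=bot.snapshot("scene");b=bot.snapshot("side")
A=cv2.resize(a[0][120:270,230:390],(400,375));B=cv2.resize(b[0][100:250,240:400],(400,375));cv2.imwrite("pics/s3.png",np.hstack([A,B]))
```

```text
[0.6448 0.0211 0.1532] [-1.799e+02  1.000e-01  7.580e+01] [ 1.3 -0.2 -1.1] [ 0.   -0.01 -0.03]
```

View pics/s3.png

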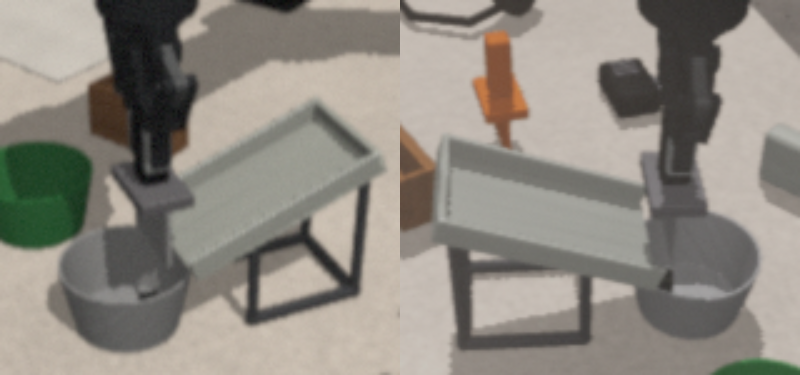

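Run:
```python
from h import *
R=Ro.from_euler('ZY',[-14.3,20.05],degrees=True).as_matrix();O=np.array([.6287,.0251,.0707]);pics=[]
for n,(x0,y0) in(("scene",(250,190)),("side",(310,170))):
    im,d=bot.snapshot(n);W=cloud(d,bot.camera_params(n));V=im.max(2)
    m=(V<62)&(W[...,2]<.1)&(np.hypot(W[...,0]-.65,W[...,1]-.02)<.075)
    k,l,s,cc=cv2.connectedComponentsWithStats(m.astype(np.uint8))
    for i in range(1,k):
        if s[i,4]>5:q=W[l==i];print(n,s[i,4],cc[i].round(1),np.nanmean(q,0).round(4),"z",np.nanmin(q[:,2]).round(3),np.nanmax(q[:,2]).round(3),"tray",((np.nanmean(q,0)-O)@R).round(4))
    pics.append(cv2.resize(im[y0:y0+80,x0:x0+80],(400,400),interpolation=cv2.INTER_CUBIC))
cv2.imwrite("pics/s4.png",np.clip(np.hstack(pics)*1.5,0,255).astype(np.uint8))
```

```text
side 10 [346.  213.4] [0.6509 0.0283 0.0094] z 0.004 0.013 tray [ 0.0405  0.0086 -0.0504]
```

View pics/s4.png

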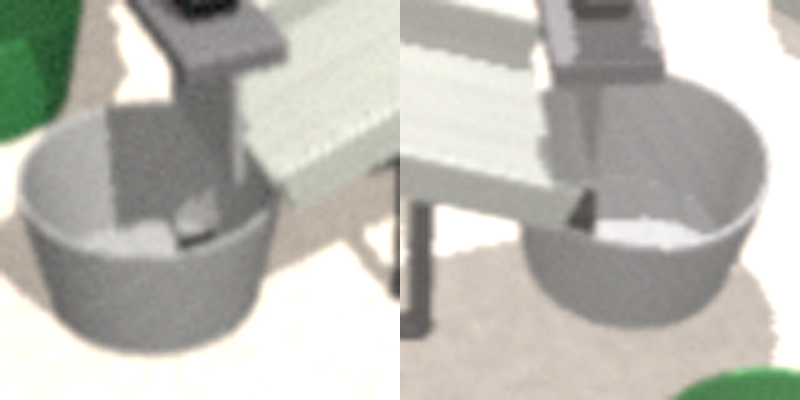

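Emit:
{"method": "servo_tool", "body": {
  "plan": [0,0,3,0,1.5,0,0,7,0,1.5,0,0,9,0,1.5,-2.4,2.6,9,3,1.5,-4.8,5.2,9,7,1.5,-7.2,7.9,9,11,1.5,-9.6,10.5,9,15,1.5,-12,13.1,9,19,1.5,-14.4,15.8,9,23,1.5,-16.8,18.4,9,27,1.5,-18.5,20.2,9,29,1.5,-19.17,20.96,8.5,29.4,1.5,-19.17,20.96,8.5,29.4,1.5,-19.17,20.96,8.5,29.4,1.5]
}}

```text
clock: 9.9
eef_pos: [0.4539, 0.2298, 0.2381]
ee_rot: [-179.9, 0.1, 105.1]
contact_force: [0.8, -0.0, -1.2]
finger_gap: 0.0235
```

Run:
```python
from h import *
o=bot.get_obs();print(o["eef_pos"].round(4),o["ee_rot"].round(1),o["contact_force"].round(1))
t=o["eef_pos"];pics=[]
for n,(x0,y0,w) in(("scene",(250,130,200)),("side",(200,80,200))):
    im,d=bot.snapshot(n);W=cloud(d,bot.camera_params(n));V=im.max(2)
    m=(V<75)&(W[...,2]<.06)&(np.hypot(W[...,0]-.66,W[...,1]-.018)<.05)
    k,l,s,cc=cv2.connectedComponentsWithStats(m.astype(np.uint8))
    for i in range(1,k):
        if s[i,4]>5:q=W[l==i];print(n,s[i,4],cc[i].round(1),np.nanmean(q,0).round(4),"z",np.nanmin(q[:,2]).round(3),np.nanmax(q[:,2]).round(3))
    cup=(abs(W[...,2]-.058)<.003)&(np.hypot(W[...,0]-.66,W[...,1]-.018)<.085)&(np.ptp(im,2)<25)
    e=W[cup][:,:2];A=np.c_[2*e,np.ones(len(e))];c=np.linalg.lstsq(A,(e**2).sum(1),rcond=None)[0];print(" cup",c[:2].round(4),np.sqrt(c[2]+c[:2]@c[:2]).round(4))
    L=(W-t)@Ro.from_euler('Z',15.2,degrees=True).as_matrix()
    sh=(abs(L[...,0])<.03)&(abs(L[...,1])<.045)&(abs(L[...,1])>.018)&(L[...,2]>-.035)&(L[...,2]<-.008)&(V>60);q=L[sh]
    print(" shoulder z",np.median(q[:,2][q[:,2]>q[:,2].max()-.004]).round(4),"x",np.percentile(q[:,0],[1,99]).round(3),"y",np.percentile(q[:,1],[1,99]).round(3))
    pics.append(cv2.resize(im[y0:y0+150,x0:x0+w],(400,300),interpolation=cv2.INTER_CUBIC))
cv2.imwrite("pics/s5.png",np.clip(np.hstack(pics)*1.5,0,255).astype(np.uint8))
```

```text
[0.4539 0.2298 0.2381] [-1.799e+02  1.000e-01  1.051e+02] [ 0.8 -0.  -1.2]
scene 28 [300.9 227.5] [0.6186 0.0234 0.0377] z 0.03 0.047
scene 9 [289.3 237.3] [0.6401 0.0104 0.0137] z 0.012 0.015
 cup [0.6658 0.0136] 0.0537
 shoulder z -0.0157 x [-0.021  0.023] y [-0.033  0.036]
side 23 [346.4 212.2] [0.6527 0.0304 0.0107] z 0.005 0.014
 cup [0.6646 0.0121] 0.054
 shoulder z -0.0172 x [-0.022  0.021] y [-0.036  0.034]
```

View pics/s5.png

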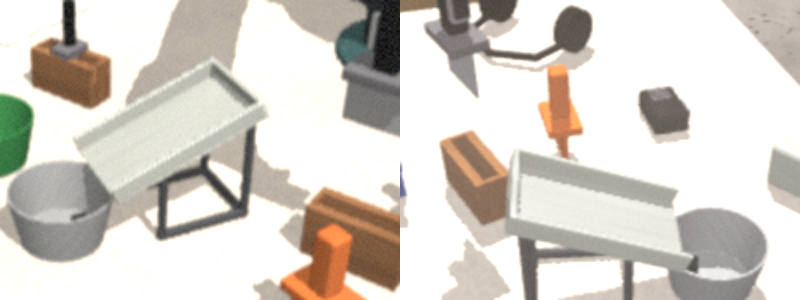

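Emit:
{"method": "servo_tool", "body": {
  "plan": [-0.08,0.09,-3,0.1,1.5,-0.08,0.09,-6.5,0.1,1.5,-0.08,0.09,-9.5,0.1,1.5,-0.08,0.09,-12,0.1,1.5,-0.08,0.09,-14,0.1,1.5,-0.08,0.09,-14.8,0.1,1.5,-0.08,0.09,-14.9,0.1,1.5,-0.08,0.09,-14.9,0.1,1.5]
}}

```text
clock: 10.8
eef_pos: [0.4539, 0.2302, 0.0896]
ee_rot: [-179.9, 0.1, 105.1]
contact_force: [-0.1, 0.0, -1.7]
finger_gap: 0.0239
```

Emit:
{"method": "servo_tool", "body": {
  "plan": [0,0,-0.05,0,4,0,0,-0.05,0,7,0,0,-0.05,0,8.5,0,0,-0.05,0,8.5,0,0,-0.05,0,8.5,0,0,2,0,8.5,0,0,5,0,8.5,0,0,10,0,8.5,0,0,14,0,8.5,3,-2.6,17,-3,8.5,6.5,-5.5,18,-7,8.5,10,-8.5,18,-11,8.5,13.5,-11.6,18,-15,8.5,17,-14.7,18,-19,8.5,20.5,-17.7,18,-23,8.5,24,-20.7,18,-27,8.5,26.6,-23,18,-29,8.5,26.6,-23,18,-29,8.5,26.6,-23,18,-29,8.5]
}}

```text
clock: 12.7
eef_pos: [0.7199, -0.0004, 0.2688]
ee_rot: [-179.9, 0.1, 76.0]
contact_force: [-0.9, 0.5, 0.1]
finger_gap: 0.0851
```

Run:
```python
from h import *
o=bot.get_obs();print(o["eef_pos"].round(4),o["contact_force"].round(1),o["clock"])
p=bot.camera_params("wrist");im,d=bot.snapshot("wrist");W=cloud(d,p);V=im.max(2)
m=(V<40)&(W[...,2]<.055)&(np.hypot(W[...,0]-.665,W[...,1]-.013)<.054)
k,l,s,cc=cv2.connectedComponentsWithStats(m.astype(np.uint8))
for i in range(1,k):
    if s[i,4]>15:q=W[l==i];print(s[i,4],cc[i].round(1),np.nanmean(q,0).round(4),"z",np.nanmin(q[:,2]).round(3),np.nanmax(q[:,2]).round(3))
for n in("scene","side"):
    i2,d=bot.snapshot(n);W=cloud(d,bot.camera_params(n));S=cv2.cvtColor(i2,cv2.COLOR_BGR2HSV)[...,1]
    near=np.hypot(W[...,0]-.453,W[...,1]-.231)<.06
    for nm,mm in(("top",near&(W[...,2]>.128)&(W[...,2]<.15)),("sh",near&(abs(W[...,2]-.072)<.004)&(S<60))):
        q=W[mm];print(n,nm,[np.round(a,1) for a in cv2.minAreaRect((q[:,:2]*1000).astype(np.float32))],np.median(q[:,2]).round(4))
cv2.imwrite("pics/w2.png",np.clip(im*1.5,0,255).astype(np.uint8))
```

```text
[ 7.199e-01 -4.000e-04  2.688e-01] [-0.9  0.5  0.1] 12.7
724 [347.1  95.3] [0.6493 0.0473 0.0292] z 0.004 0.055
214 [315.3  96. ] [0.641  0.0126 0.0134] z 0.008 0.016
230 [337.   99.9] [0.6513 0.0363 0.013 ] z 0.003 0.016
scene top [array([454.1, 232.3]), array([25.2, 23.7]), np.float64(15.8)] 0.1355
scene sh [array([454.5, 231.4]), array([46.1, 70.3]), np.float64(15.8)] 0.0725
side top [array([452.5, 228.9]), array([22.6, 23. ]), np.float64(17.8)] 0.1343
side sh [array([453.6, 229.8]), array([44.4, 71.8]), np.float64(13.5)] 0.0714
```

View pics/w2.png

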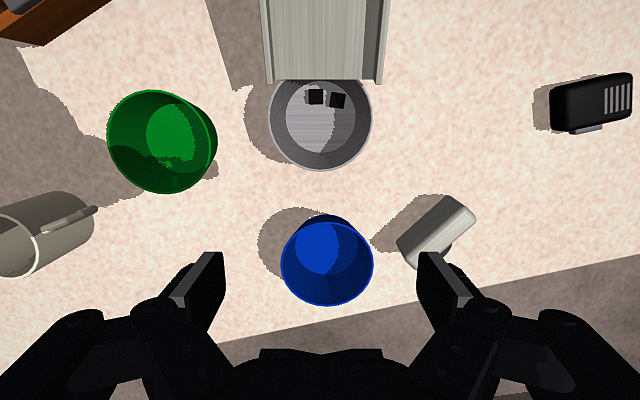

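The last view shows both feet flat on the cup's floor, at (316,96) and (337,100). The cup is upright, the scraper hangs in its stand, and the gripper is clear. I'll hand in the job.

```bash
python3 -c "
from workcell import bot
print(bot.finish_job())"
```

```text
the job is handed in; nothing more can be done
None
```

I took the wide scraper from its stand and swept both rubber feet down the tray into the steel cup in one straight pass. I then hung the scraper back upright in its own stand and handed the job in. The arm's clock read 12.7 s at the last move.

- **Feet:** the last wrist picture shows both lying flat on the cup's floor, at about (0.641, 0.013) and (0.651, 0.036) m. Both are within 30 mm of the cup's centre.
- **Cup:** it is upright. After the sweep both cameras put its centre within about 1.5 mm of each other, near (0.665, 0.013) m. The starting estimate from the side camera was 12 mm off the one from the scene camera, probably a poor circle fit. The scene camera, compared with itself, shows less than 1 mm of shift.
- **Scraper:** its shoulder and handle top are within about 2 mm of where they started, at the right heights. That was measured after release and agrees in both views.
- **Gripper:** it was clear of everything, and the wrist force at the end was about 1 N.

None of the last checks failed.

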